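# Fetch a degreased bush from under its dust hood with spring tongs

### The job

Three degreased brass parts stand on the pegs of the drying board under an aluminium dust hood: lift the hood off and hang it astride the bar of the rail, released. Then pick up the spring tongs, close their jaws on the flanged bush (the one with the wide collar round its foot), draw it straight up off its peg and finish while still holding it in the squeezed tongs, still and at least 10 cm above the table, with neither the tongs nor the bush touching anything else. It is clean for bonding, so the gripper itself must touch none of the three parts, and the other two stay on their pegs.

Things in the scene. Friction and masses are not known exactly. Their poses are not given: they have to be found in the camera images.
- drying_board: softwood board fixed to the table, 90 (x) x 215 (y) x 18 mm high; origin at the centre of its underside. Three upright steel pegs, 8 mm in diameter and 20 mm tall, stand on its top in a row along its own y axis at y = -58, 0 and +58 mm; one part sits on each, in any order
- flanged_bush: brass bush standing on a peg, 30 mm tall, 24 mm outside diameter, 12 mm bore right through, with a collar 35 mm in diameter and 4 mm thick round its foot; about 70 g; origin at the centre of its underside, z along its axis. The part to fetch
- plain_bush: brass bush without collar, 24 mm outside diameter, 30 mm tall, on another peg; origin at the centre of its underside
- hex_spacer: hexagonal brass spacer, 24 mm across flats (27.5 mm across corners), 26 mm tall, on another peg; origin at the centre of its underside
- dust_hood: inverted-U hood of aluminium sheet, open below and at both ends, standing on the drying board over the three parts; 61 mm wide outside (x), 168 mm long (own y), 67 mm high, about 130 g. Origin midway between the legs at their lower edges, z up. The legs are flat and upright from 0 to 46 mm, 2.5 mm thick; above them the roof arches up to a ridge over x = 0
- hood_grip (a point): point midway between the hood's legs, 34 mm above their lower edges: pinch the hood here across its x axis, fingers outside the legs
- hood_ridge (a point): underside of the hood's ridge, at mid length, 64 mm above the legs' lower edges; rests on top of the bar when the hood hangs
- rail: free-standing rail fixed to the table: a horizontal round bar 12 mm thick along its own y axis between two posts 250 mm apart; origin on the table under the middle of the bar
- rail_mid (a point): middle of the rail's bar, on the bar's axis (140 mm above the table)
- tongs: steel spring tongs lying on edge on the table, 215 mm long, 24 mm high, about 120 g: two arms on an upright pin at the rear, closing equally on both sides of the tongs' own x axis, which runs from the pin to the jaws. Origin on the pin's axis at the underside, z up. A spring pushes the arms open
- tongs_grip (a point): centre of the ribbed grip, on the centreline, 94 mm ahead of the pin and 12 mm above the underside (mid height of the arms), near the centre of mass. Outside width here: 53 mm open, 38 mm with the jaws closed on a 24 mm bush. Squeezed to 46 mm the tongs can be carried, jaws still open; the spring pushes back with 7 (open) to 10 N. 25 to 40 N of grip holds the bush well
- tongs_jaw (a point): point on the centreline between the hollows of the jaws, where the item belongs, 189 mm ahead of the pin, 12 mm above the underside (mid height of the jaws). Inside width: open 52 mm at the tips, 54 mm in the hollows; with the grip squeezed to 46 mm about 36 and 39 mm. The jaws reach 17 mm farther forward and are 3.5 mm thick
- tongs_left: arm on the +y side of the tongs; origin on the pin like the tongs' own; turned about z against the tongs as it closes (0 open, about -0.08 rad on a 24 mm bush)
- tongs_right: arm on the -y side of the tongs; origin on the pin; 0 open, about +0.08 rad on a 24 mm bush

How it is judged:
By the outcome, as a careful person would: the job done as asked, in the order asked, and still so for the second after the job is handed in, while the arm keeps its last pose, push and grip.
It also fails if it takes over 48 s, if anything falls off the work surface, if the arm or the gripper's body presses on something with over 40 N, if the wrist force passes 120 N, or if a joint passes its speed limit or range.

### The arm

A 7-joint arm with a two-finger parallel gripper is mounted at the origin on a cart in front of the work surface, level with it; the furniture and walls round the work are solid. World frame = base frame: x ahead of the robot, y to its left, z up, the work surface at z = 0. Lengths are in m, angles in rad, forces in N, time in s.
With the tool pointing down it reaches from about 0.425 to 0.925 m from the base axis. Payload 6.8 kg.
Tool frame: the origin (TCP) lies on the centre line of the jaws, within the pads' length; the fingertips stand ahead of it and the grasp point (between the pads) lies 11 mm behind it (r.tcp_to_tips is the z of the fingertips in the tool frame, in m); z points along the fingers, y is the line along which they close (so a half turn about z gives the same grasp; the last joint's range is limited). The gripper opens to 85 mm and grips with 20 to 120 N. Pads are 22 mm wide; open, the fingers measure 114 mm over their backs; the gripper's body (76 mm by 85 mm) begins 54 mm behind the grasp point. The pads swing forward as they close: fully open they stand 13 mm farther back than shut.
Start: joints at [1.186, 0.477, 0.022, 1.555, -0.011, 1.109, -0.083], TCP at [0.184, -0.649, 0.239] pointing down, gripper open.
Joint ranges: [-2.96, 2.96], [-0.34, 2.1], [-1.41, 1.46], [0.24, 2.44], [-1.37, 4.51], [0.17, 1.92], [-2.96, 2.96]. Speed limits (rad/s): [2.39, 2.39, 3.14, 3.14, 3.14, 3.14, 3.14].

### API

Orientations are given as a rotation vector (axis times angle).
In Python, from bench import r, optics gives the robot as it stands.
- The arm moves only by the shell command python3 -m creep 'ROWS' [FORCE]. ROWS is a JSON object whose one key "rows" holds a list of rows, each a list of 7 numbers: the shift along the tool's x, y, z in units of 25 mm (1.0 is 25 mm), then the turn, a rotation vector about the tool's x, y, z in units of 8 degrees (1.0 is 8 degrees), then the finger opening in mm, from 0 to 85.4. A call has 1 to 10 rows; each row is the pose to reach, as a shift and turn from the pose commanded when the call began, along the tool's axes at that moment; what a row does not reach only later rows make up. A row lasts 1/8 s, in which the tool goes at most 62.5 mm and 10.7 degrees, less where a joint would pass 70% of its speed; a pose out of reach is approached as far as the arm can. A call with a gripper value outside its range is refused whole. The fingers move at their own pace and stop on an object; FORCE is the grip in N (left out, the last holds). Time passes only in rows, so rows that repeat a pose let the fingers close. It gives the time, the measured TCP pose, the force, the opening and the grip force at its end, in the units of the state.
- r.get_obs(): the state, without advancing time (a new reading comes with each control period).
- optics.grab_frame(name): name is "side" or "top"; returns a dict with "color" (384x512x3 uint8, blue, green, red), "K" (3x3 intrinsics, pixels), "R" (3x3) and "t" (3): a world point X has camera coordinates R X + t. Camera axes: x right, y down, z forward; pixel columns grow to the right and rows downward; lengths in m; the calibration is good to about 2 mm. A picture is of the moment at which its call begins. There is no depth.
- r.hand_in(): hands the job in; it is judged then, once.
The state is a dict: "clock": time; "joints": joint angles; "qvel": joint speeds; "tau": joint torques, N m; "tcp_pos": TCP position; "orientation": TCP orientation; "contact_force": force on the tool from outside, world axes, zero at the start; "moment": the same for the moment, N m; "grip_width": finger opening in m; "gripper_force": force on a finger pad.
Only numpy, scipy, OpenCV 4.12 (cv2) and the standard library are available. Lean on these libraries where they do the work, as an engineer would, in place of code of your own. Each camera call takes 0.05 s, during which the arm holds its last target. There are 200 camera calls.

## Working session

There is one attempt and no reset: what is moved stays moved. The work goes in short steps, Python scripts to look and compute and a shell command to move; the robot and the scene stay as the last step left them, time stands still between calls to the robot, and variables do not carry over. Pictures are saved under pics/ and viewed, at most 10 in all, crops included, and the job is handed in when it is done.

```bash
ls; mkdir -p pics; python3 - <<'E'
from bench import r, optics
import cv2
print(r.get_obs(), r.tcp_to_tips)
for n in ("side","top"):
    f=optics.grab_frame(n); cv2.imwrite(f"pics/{n}0.png",f["color"])
    print(n,f["K"],f["R"],f["t"])
a=cv2.imread("pics/side0.png");b=cv2.imread("pics/top0.png")
E
```

```text
pics
{'clock': 0.0, 'joints': array([ 1.1859063 ,  0.47780948,  0.02233216,  1.55645324, -0.01147568,
        1.10925438, -0.08309542]), 'qvel': array([ 1.12509768e-03,  7.35932320e-04, -4.95894521e-05,  2.10242789e-05,
        2.13921259e-04, -1.64531961e-03,  7.16455115e-04]), 'tau': array([ 1.73452790e-04, -5.96455872e+01,  1.60830840e+00, -2.81193709e+01,
        1.24768488e-02,  9.39875812e-03,  9.05723027e-06]), 'tcp_pos': array([ 0.18428787, -0.64876862,  0.23831849]), 'orientation': array([-3.10981032e+00, -4.33220514e-01,  6.23769316e-04]), 'contact_force': array([ 0.47262056,  0.02377929, -0.33117853]), 'moment': array([-0.06112462, -0.01898178,  0.00091934]), 'gripper_force': 0.0, 'grip_width': 0.08548995343205024} 0.008
side [[488.61307231   0.         255.18767984]
 [  0.         488.61307231 194.13524371]
 [  0.           0.           1.        ]] [[ 9.46467126e-01  3.22799922e-01  4.34657412e-04]
 [ 1.59200747e-01 -4.65613130e-01 -8.70551282e-01]
 [-2.80811504e-01  8.24017368e-01 -4.92077510e-01]] [-0.51920962  0.01351089  1.63814788]
top [[360.93923358   0.         261.86633134]
 [  0.         360.93923358 190.66724863]
 [  0.           0.           1.        ]] [[-0.13068348 -0.99141207 -0.00489145]
 [-0.97054505  0.12893698 -0.20351305]
 [ 0.20239598 -0.02184842 -0.97906001]] [0.06106796 0.5471093  0.85766028]
```

View pics/side0.png

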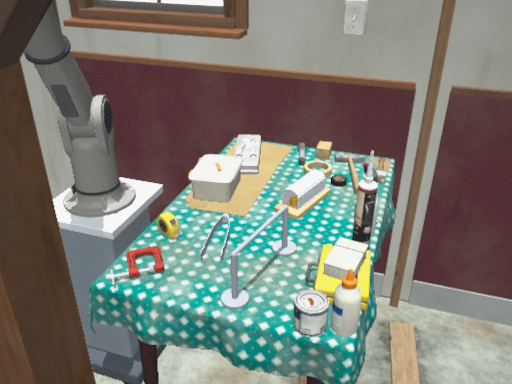

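View pics/top0.png

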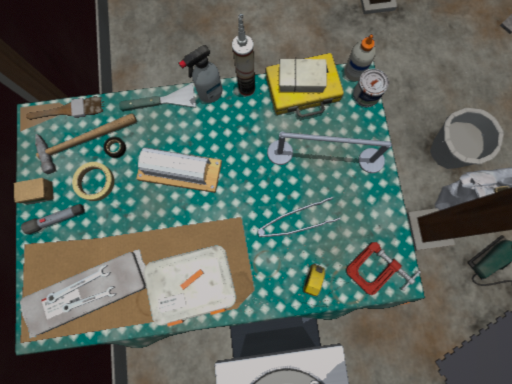

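The side view shows the hood on its board (about 305,188), rail (235,255)-(285,210) and tongs (215,235). The top view shows the hood (175,165), rail (282-388,140) and tongs with the pin at (262,232) and the tips at (335,200)/(340,220). Next I'll enlarge the crops.

```bash
python3 - <<'E'
import cv2
a=cv2.imread("pics/side0.png")[165:315,190:340];b=cv2.imread("pics/top0.png")[120:245,130:400]
cv2.imwrite("pics/sc.png",cv2.resize(a,None,fx=4,fy=4,interpolation=cv2.INTER_CUBIC))
cv2.imwrite("pics/tc.png",cv2.resize(b,(800,370),interpolation=cv2.INTER_CUBIC))
E
```

```text
(no output)
```

View pics/sc.png

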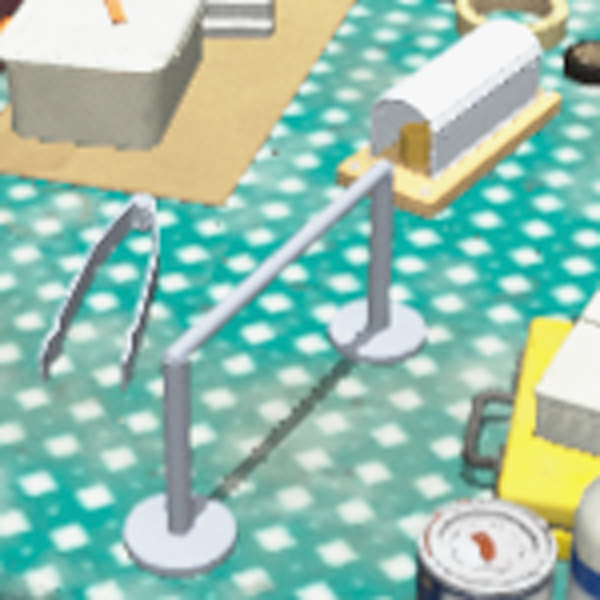

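View pics/tc.png

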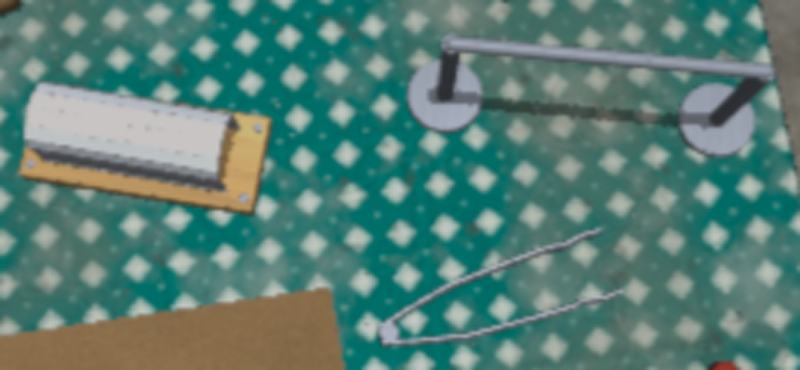

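Side crop: board top corners (340,168), (432,205) and (560,95), and bar ends (175,357) and (385,170). The tongs pin is at (144,200) and the tips at (45,375) and (127,382). The near parts look hidden apart from one brass body under the hood.
Top crop: board right corners (271,117) and (252,210), bar ends (450,42) and (770,72), pin (389,330), tips (600,231) and (621,292).

```bash
cat > h.py <<'E'
import numpy as np, cv2
from scipy.spatial.transform import Rotation as Ro
from scipy.optimize import least_squares
from bench import r, optics
C={}
def cam(n):
    if n not in C:
        f=optics.grab_frame(n); C[n]=(f["K"],f["R"],f["t"])
    return C[n]
def proj(n,X):
    K,R,t=cam(n); p=(np.atleast_2d(X)@R.T+t)@K.T; return p[:,:2]/p[:,2:]
def onz(n,uv,z):
    K,R,t=cam(n); d=R.T@np.linalg.inv(K)@[uv[0],uv[1],1]; o=-R.T@t
    return o+d*(z-o[2])/d[2]
def fit(model,obs,x0):
    """obs: list (cam,uv,local pt); unknown x,y,z,yaw"""
    def w(p,q): return Ro.from_euler('z',p[3]).apply(q)+p[:3]
    s=least_squares(lambda p:np.concatenate([proj(n,w(p,np.array(q)))[0]-uv for n,uv,q in obs]),x0,loss='soft_l1')
    return s.x,np.round(s.fun.reshape(-1,2),1)
S=lambda X,Y:np.array([190+(X+.5)/4-.5,165+(Y+.5)/4-.5])
T=lambda X,Y:np.array([130+(X+.5)/2.963-.5,120+(Y+.5)/2.96-.5])
def tri(us,ut):
    P=[np.c_[cam(n)[1],cam(n)[2]] for n in("side","top")]
    u=[np.linalg.inv(cam(n)[0])@[*x,1] for n,x in(("side",us),("top",ut))]
    X=cv2.triangulatePoints(P[0],P[1],u[0][:2],u[1][:2])[:,0]; return X[:3]/X[3]
def go(pos,zrot):
    """rows numbers for pos and tool x heading (world yaw), tool down, from commanded=measured pose"""
    o=r.get_obs(); R0=Ro.from_rotvec(o["orientation"])
    Rd=Ro.from_matrix(np.array([[np.cos(zrot),np.sin(zrot),0],[np.sin(zrot),-np.cos(zrot),0],[0,0,-1]]))
    print("shift",np.round(R0.inv().apply(np.array(pos)-o["tcp_pos"])/.025,3),"turn",np.round(np.degrees((R0.inv()*Rd).as_rotvec())/8,3), "now",o["tcp_pos"].round(4),"xhead",np.degrees(np.arctan2(*R0.as_matrix()[[1,0],0])).round(1),"F",o["contact_force"].round(1),"grip",o["grip_width"].round(4),o["gripper_force"],"t",o["clock"])
E
python3 - <<'E'
from h import *
np.set_printoptions(precision=4,suppress=True)
print("bar ends",tri(S(175,357),T(770,72)),tri(S(387,170),T(450,42)))
print("pin",tri(S(144,202),T(389,331)),"tips",tri(S(45,376),T(621,292)),tri(S(127,382),T(600,231)))
print("board", tri(S(340,168),T(252,208)),tri(S(432,205),T(271,116)))
print("board onz", [onz("top",T(*c),.018)[:2] for c in((271,116),(252,208),(22,170))],[onz("side",S(*c),.018)[:2] for c in((432,205),(340,168),(560,95))])
print("hood ridge near end",tri(S(404,100),T(230,145)))
y=np.deg2rad
hood=[("side",S(430,179),[.0305,-.084,0]),("side",S(373,150),[-.0305,-.084,0]),("side",S(540,126),[.0305,.084,0]),
("top",T(222,188),[-.0305,-.084,0]),("top",T(35,152),[-.0305,.084,0]),("side",S(404,100),[0,-.084,.067])]
print("hood",fit(0,hood,[.7,.15,.02,0]))
b=[("side",S(432,205),[.045,-.1075,.018]),("side",S(340,168),[-.045,-.1075,.018]),("side",S(560,95),[.045,.1075,.018]),("top",T(271,116),[.045,-.1075,.018]),("top",T(252,208),[-.045,-.1075,.018]),("top",T(22,172),[-.045,.1075,.018])]
print("board",fit(0,b,[.7,.15,0,0]))
E
```

```text
bar ends [ 0.605  -0.3224  0.1393] [ 0.6639 -0.0743  0.1365]
pin [0.4513 0.0042 0.0216] tips [ 0.4607 -0.2042  0.0062] [ 0.5173 -0.1947  0.0081]
board [0.5767 0.1113 0.0158] [0.6598 0.0851 0.0136]
board onz [array([0.6595, 0.0852]), array([0.5767, 0.1112]), array([0.6388, 0.3129])] [array([0.6606, 0.0772]), array([0.5773, 0.1074]), array([0.7193, 0.2833])]
hood ridge near end [0.6217 0.1183 0.081 ]
hood (array([ 0.6525,  0.2057,  0.0157, -0.3563]), array([[ 0.9,  0.4],
       [-0.4,  1.4],
       [ 1.8, -6.3],
       [-0.3,  1.7],
       [ 2.2,  0.3],
       [ 0.3, -1.4]]))
board (array([ 0.6491,  0.2002, -0.0031, -0.2936]), array([[ 0.7, -0.3],
       [-0.5,  0.3],
       [ 1.5,  0.1],
       [ 0.4, -0.3],
       [ 0.6,  0.9],
       [-0.8,  0.4]]))
```

```bash
python3 - <<'E'
from h import *
np.set_printoptions(precision=4,suppress=True)
hood=[("side",S(430,179),[.0305,-.084,0]),("side",S(373,150),[-.0305,-.084,0]),
("top",T(222,188),[-.0305,-.084,0]),("top",T(35,152),[-.0305,.084,0]),("side",S(404,100),[0,-.084,.067])]
p,f=fit(0,hood,[.7,.15,.02,0]);print(p,f)
print("box",[onz("top",q,.07)[:2] for q in((228,250),(237,292),(147,273))])
go([p[0],p[1],.2],p[3]+np.pi/2);go([p[0],p[1],.2],p[3]-np.pi/2)
im=cv2.imread("pics/top0.png"),cv2.imread("pics/side0.png")
for p,L in((p,[[s*.0305,e*.084,0] for s in(-1,1) for e in(-1,1)]+[[s*.0305,e*.084,.046] for s in(-1,1) for e in(-1,1)]+[[0,.084,.067],[0,-.084,.067]]),
  ([.649,.2002,0,-.295],[[s*.045,e*.1075,.018] for s in(-1,1) for e in(-1,1)]),
  ([.6345,-.1983,0,-.233],[[0,-.125,.14],[0,0,.14],[0,.125,.14],[0,.125,0],[0,-.125,0]]),
  ([.4513,.0042,0,np.deg2rad(-79.5)],[[0,0,.024],[.206,.03,.012],[.206,-.03,.012]])):
  X=Ro.from_euler('z',p[3]).apply(L)+np.array(p[:3])
  for n,i in(("top",0),("side",1)):
    for u in proj(n,X): cv2.circle(im[i],tuple(np.round(u*16).astype(int)),16,(0,0,255),-1,shift=4)
a=cv2.resize(im[1][165:315,190:340],(520,520));b=cv2.resize(im[0][120:245,130:400],(800,370))
cv2.imwrite("pics/ov_t.png",b)
out=np.zeros((600,800,3),np.uint8); out[:260,:561]=cv2.resize(im[0][120:245,130:400],(561,260)); out[260:,:340]=cv2.resize(im[1][165:315,190:340],(340,340)); cv2.imwrite("pics/ov.png",out)
E
```

```text
[ 0.6529  0.2057  0.0181 -0.3525] [[ 1.1 -0.2]
 [-0.2  0.9]
 [-0.4  1.2]
 [ 1.9  0. ]
 [ 0.5 -2. ]]
box [array([0.4134, 0.0892]), array([0.3134, 0.0791]), array([0.3848, 0.2868])]Traceback (most recent call last):
  File "<stdin>", line 7, in <module>
  File "h.py", line 30, in go
    print("shift",np.round(R0.inv().apply(np.array(pos)-o["tcp_pos"])/.025,3),"turn",np.round(np.degrees((R0.inv()*Rd).as_rotvec())/8,3), "now",o["tcp_pos"].round(4),"xhead",np.degrees(np.arctan2(*R0.as_matrix()[[1,0],0])).round(1),"F",o["contact_force"].round(1),"grip",o["grip_width"].round(4),o["gripper_force"],"t",o["clock"])
                                                                                                                                                                                                                                                                               ^^^^^^^^^^^^^^^^^^^^^
AttributeError: 'float' object has no attribute 'round'
```

```bash
sed -i 's/o\["grip_width"\].round(4)/round(o["grip_width"],4)/; s/o\["gripper_force"\],/round(o["gripper_force"],1),/' h.py; python3 - <<'E'
from h import *
P=[.6529,.2057,.0181,-.335]
go([P[0],P[1],.2],P[3]+np.pi/2);go([P[0],P[1],.2],P[3]-np.pi/2)
im=cv2.imread("pics/top0.png"),cv2.imread("pics/side0.png")
im=[cv2.resize(i,None,fx=4,fy=4,interpolation=cv2.INTER_CUBIC) for i in im]
for p,L in((P,[[s*.0305,e*.084,0] for s in(-1,1) for e in(-1,1)]+[[s*.0305,e*.084,.046] for s in(-1,1) for e in(-1,1)]+[[0,.084,.067],[0,-.084,.067]]),
  ([.649,.2002,0,-.295],[[s*.045,e*.1075,.018] for s in(-1,1) for e in(-1,1)]),
  ([.6345,-.1983,0,-.233],[[0,-.125,.14],[0,0,.14],[0,.125,.14],[0,.125,0],[0,-.125,0]]),
  ([.4513,.0042,0,np.deg2rad(-79.5)],[[0,0,.024],[.206,.03,.012],[.206,-.03,.012]])):
  X=Ro.from_euler('z',p[3]).apply(L)+np.array(p[:3])
  for n,i in(("top",0),("side",1)):
    for u in proj(n,X): cv2.circle(im[i],tuple(np.round((u+.5)*4).astype(int)),3,(0,0,255),-1)
out=np.zeros((600,800,3),np.uint8)
out[:240,:400]=im[0][560:800,500:900]      # hood top
out[:300,400:]=im[1][640:940,1080:1480]   # hood side
out[300:,400:]=cv2.resize(im[1][660:1260,760:1360],(300,300))[:, :].copy() if 0 else cv2.resize(im[1][660:1260,760:1560],(400,300))
out[240:240+260,:400]=cv2.resize(im[0][500:980,1000:1640],(400,260))
cv2.imwrite("pics/ov.png",out)
E
```

```text
shift [ 27.37  -27.77    1.575] turn [-4.000e-03 -2.000e-03 -6.868e+00] now [ 0.1844 -0.6491  0.239 ] xhead 15.9 F [-0.   0.1  0.6] grip 0.085 0.0 t 0.3
shift [ 27.37  -27.77    1.575] turn [-2.0000e-03  5.0000e-03  1.5632e+01] now [ 0.1844 -0.6491  0.239 ] xhead 15.9 F [-0.   0.1  0.6] grip 0.085 0.0 t 0.3
```

View pics/ov.png

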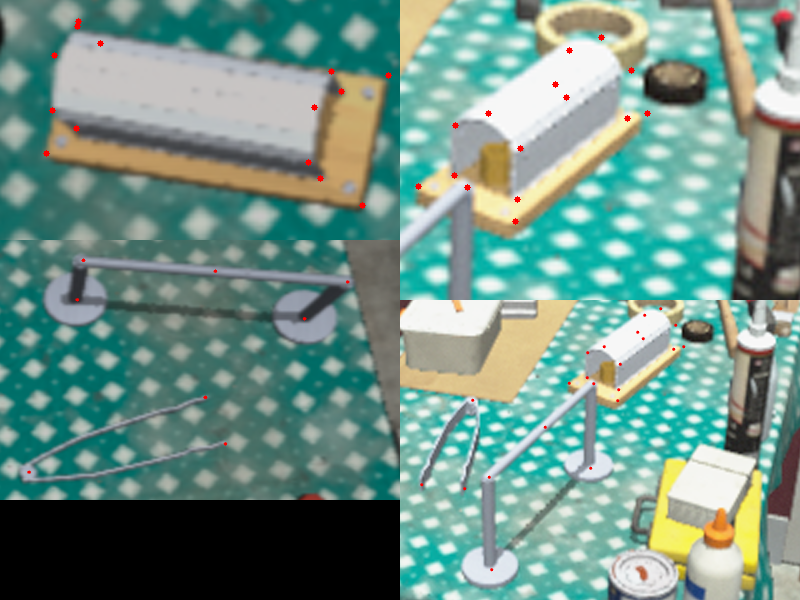

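Fits are good: dots lie on the rail, the tongs and the board's near edge. The hood's far end sits slightly left of its dots, so I take its yaw as about -0.305 and its centre as (0.6505, 0.2065).

```bash
python3 -m creep '{"rows":[[1.7,-1.7,0,0,0,-0.5,85],[3.4,-3.4,0,0,0,-1,85],[5.1,-5.1,0,0,0,-1.5,85],[6.8,-6.8,0,0,0,-2,85],[8.5,-8.5,0,0,0,-2.5,85],[10.2,-10.2,0,0,0,-3,85],[11.9,-12,0,0,0,-3.5,85],[13.6,-13.8,0,0,0,-4,85],[15.3,-15.6,0,0,0,-4.5,85],[17,-17.3,0,0,0,-5,85]]}' 30; python3 -c "
from h import *
go([.6505,.2065,.15],-.305+np.pi/2)"
```

```text
clock: 1.65
tcp_pos: [0.4758, -0.1154, 0.2397]
orientation: [2.773, 1.474, 0.001]
contact_force: [0.9, -1.1, 0.3]
grip_width: 0.085
gripper_force: 0.0
shift [14.58  -1.418  3.59 ] turn [ 8.000e-03  1.000e-03 -2.068e+00] now [ 0.4758 -0.1154  0.2397] xhead 56.0 F [ 0.9 -1.1  0.3] grip 0.085 0.0 t 1.65
```

```bash
python3 -m creep '{"rows":[[2,-0.2,0,0,0,-0.3,85],[4,-0.4,0,0,0,-0.6,85],[6,-0.6,0,0,0,-0.9,85],[8,-0.8,0,0,0,-1.2,85],[10,-1,0.5,0,0,-1.5,85],[12,-1.2,1.5,0,0,-1.8,85],[13.5,-1.3,2.5,0,0,-2,85],[14.5,-1.4,3.2,0,0,-2.07,85],[14.5,-1.4,3.6,0,0,-2.07,85],[14.5,-1.4,3.6,0,0,-2.07,85]]}'; python3 -c "
from h import *
cv2.imwrite('pics/a.png',cv2.resize(optics.grab_frame('side')['color'][130:280,230:380],None,fx=4,fy=4,interpolation=cv2.INTER_CUBIC))
go([.6505,.2065,.041],-.305+np.pi/2)"
```

```text
clock: 2.9
tcp_pos: [0.649, 0.201, 0.1485]
orientation: [2.535, 1.854, -0.004]
contact_force: [0.5, -0.3, 0.2]
grip_width: 0.0853
gripper_force: 0.0
shift [ 0.231 -0.033  4.336] turn [ 0.001  0.009 -0.025] now [0.6495 0.2009 0.1494] xhead 72.3 F [-0.8 -0.2  1.4] grip 0.0852 0.0 t 2.95
```

```bash
python3 -m creep '{"rows":[[0.2,0,1,0,0,0,85],[0.2,0,2,0,0,0,85],[0.2,0,3,0,0,0,85],[0.2,0,3.7,0,0,0,85],[0.2,0,4.2,0,0,0,85],[0.2,0,4.3,0,0,0,85],[0.2,0,4.3,0,0,0,60],[0.2,0,4.3,0,0,0,50],[0.2,0,4.3,0,0,0,50],[0.2,0,4.3,0,0,0,50]]}' 35; python3 -c "
from h import *
go([.6505,.2065,.2],-.305+np.pi/2)"
```

```text
clock: 4.2
tcp_pos: [0.6518, 0.2076, 0.0428]
orientation: [2.535, 1.855, 0.003]
contact_force: [-0.4, 0.3, 5.8]
grip_width: 0.0601
gripper_force: 39.3
shift [-0.051 -0.028 -6.288] turn [ 0.01  -0.008 -0.014] now [0.6518 0.2076 0.0428] xhead 72.4 F [-0.4  0.3  5.8] grip 0.0601 39.3 t 4.2
```

```bash
python3 -m creep '{"rows":[[0,0,-0.3,0,0,0,50],[0,0,-0.8,0,0,0,50],[0,0,-1.5,0,0,0,50],[0,0,-2.5,0,0,0,50],[0,0,-3.5,0,0,0,50],[0,0,-4.5,0,0,0,50],[0,0,-5.5,0,0,0,50],[0,0,-6.2,0,0,0,50],[0,0,-6.6,0,0,0,50],[0,0,-6.6,0,0,0,50]]}'; python3 -c "
from h import *
out=np.zeros((600,800,3),np.uint8)
out[:,:400]=cv2.resize(optics.grab_frame('side')['color'][110:260,250:350],(400,600),interpolation=cv2.INTER_CUBIC)
out[:400,400:]=cv2.resize(optics.grab_frame('top')['color'][90:210,110:230],(400,400),interpolation=cv2.INTER_CUBIC)
cv2.imwrite('pics/b.png',out)
m=np.array([.6345,-.1983])
go([*m,.2],-.233+np.pi/2)"
```

```text
clock: 5.45
tcp_pos: [0.6513, 0.2074, 0.2074]
orientation: [2.535, 1.856, 0.001]
contact_force: [0.0, -0.2, -1.8]
grip_width: 0.0597
gripper_force: 38.7
shift [-15.648   4.281   0.247] turn [-0.008  0.007 -0.529] now [0.6507 0.207  0.2059] xhead 72.4 F [-1.1  0.2 -1.6] grip 0.06 38.7 t 5.55
```

View pics/b.png

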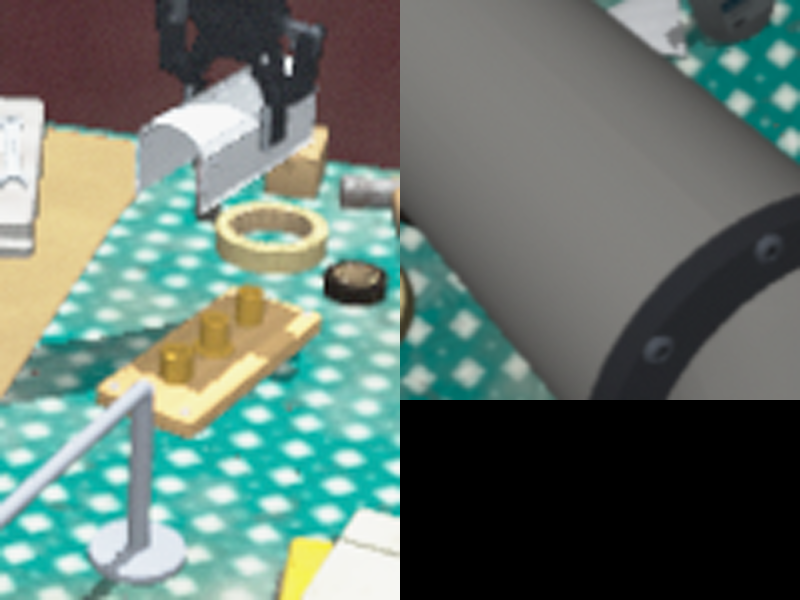

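Side crop: the hood is lifted level in the fingers and three brass parts stand at (178,362), (214,333) and (249,305). The one at (178,362) looks to have a wider base. I'll identify it properly later from the top view.

```bash
python3 -m creep '{"rows":[[-1,0.3,0,0,0,0,50],[-2.5,0.7,0,0,0,-0.1,50],[-4.5,1.2,0,0,0,-0.2,50],[-6.5,1.8,0,0,0,-0.3,50],[-8.5,2.3,0,0,0,-0.4,50],[-10.5,2.9,0,0,0,-0.5,50],[-12.5,3.4,0,0,0,-0.53,50],[-14.3,3.9,0,0,0,-0.53,50],[-15.3,4.2,0,0,0,-0.53,50],[-15.65,4.28,0,0,0,-0.53,50]]}'; python3 -m creep '{"rows":[[0,0,0,0,0,0,50],[0,0,0,0,0,0,50]]}'; python3 -c "
from h import *
cv2.imwrite('pics/c.png',cv2.resize(optics.grab_frame('side')['color'][120:320,200:350],(600,800))[:600])
m=np.array([.6345,-.1983])
go([*m,.105],-.233+np.pi/2)"
```

```text
clock: 6.8
tcp_pos: [0.634, -0.2004, 0.2055]
orientation: [-2.467, -1.944, 0.003]
contact_force: [-0.6, -0.0, -2.1]
grip_width: 0.0598
gripper_force: 38.6
clock: 7.05
tcp_pos: [0.6352, -0.1956, 0.2067]
orientation: [-2.461, -1.951, -0.001]
contact_force: [0.2, 0.3, -0.9]
grip_width: 0.0596
gripper_force: 38.6
shift [-0.111 -0.005  4.073] turn [-0.001 -0.007  0.021] now [ 0.6352 -0.1957  0.2068] xhead 76.8 F [ 0.3 -0.   0.2] grip 0.06 38.6 t 7.1
```

View pics/c.png

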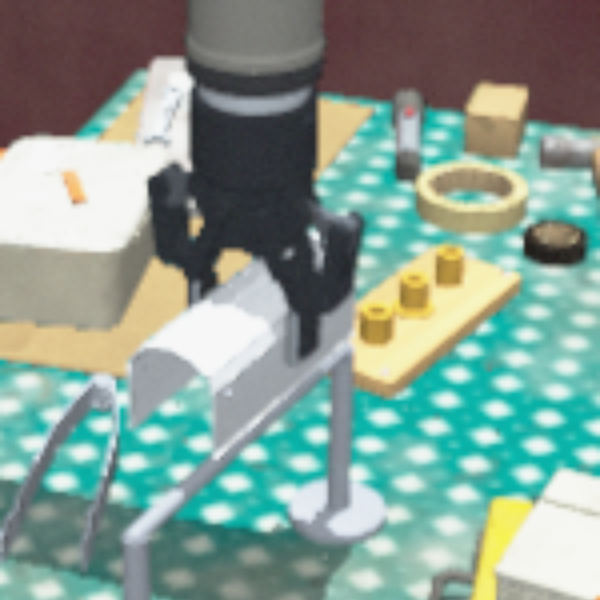

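Side crop: the hood straddles above the bar, with the near leg's lower corner at (215,455) and the far one at about (353,345). The middle part at (414,300) shows the wide collar at its foot.

```bash
python3 -c "
from h import *
f=lambda X,Y:(200+X/4,120+Y/4)
a=onz('side',f(215,455),.182);b=onz('side',f(353,345),.182);c=onz('side',f(132,425),.182);print(a,b,c,np.linalg.norm(a-b))
R=Ro.from_euler('z',-.233).inv()
for q in(a,b,c):print(R.apply(q-[.6345,-.1983,0]))
"
```

```text
[ 0.64326231 -0.2881737   0.182     ] [ 0.68571696 -0.14275353  0.182     ] [ 0.5864563  -0.27420493  0.182     ] 0.15149067057151086
[ 0.02927715 -0.08542195  0.182     ]
[0.03700744 0.06587136 0.182     ]
[-0.02921921 -0.084947    0.182     ]
```

```bash
python3 -m creep '{"rows":[[-0.1,0,0.6,0,0,0,50],[-0.1,0,1.4,0,0,0,50],[-0.1,0,2.2,0,0,0,50],[-0.1,0,2.9,0,0,0,50],[-0.1,0,3.4,0,0,0,50],[-0.1,0,3.7,0,0,0,50],[-0.1,0,3.85,0,0,0,50],[-0.1,0,3.92,0,0,0,50],[-0.1,0,3.95,0,0,0,50],[-0.1,0,3.95,0,0,0,50]]}'
```

```text
clock: 8.4
tcp_pos: [0.6346, -0.2005, 0.1084]
orientation: [2.464, 1.948, 0.001]
contact_force: [-0.1, -0.4, -0.8]
grip_width: 0.0599
gripper_force: 38.7
```

```bash
python3 -m creep '{"rows":[[0,0,0.04,0,0,0,50],[0,0,0.08,0,0,0,50],[0,0,0.12,0,0,0,50],[0,0,0.12,0,0,0,50]]}'
```

```text
clock: 8.9
tcp_pos: [0.6346, -0.2005, 0.1072]
orientation: [2.464, 1.948, 0.0]
contact_force: [-5.4, 0.4, 12.4]
grip_width: 0.06
gripper_force: 40.3
```

```bash
python3 -m creep '{"rows":[[0,0,-0.02,0,0,0,60],[0,0,-0.04,0,0,0,66],[0,0,-0.04,0,0,0,74],[0,0,-0.04,0,0,0,85],[0,0,-0.04,0,0,0,85],[0,0,-0.04,0,0,0,85],[0,0,-0.04,0,0,0,85],[0,0,-0.04,0,0,0,85]]}'; python3 -m creep '{"rows":[[0,0,-0.5,0,0,0,85],[0,0,-1,0,0,0,85],[0,0,-2,0,0,0,85],[0,0,-3.2,0,0,0,85],[0,0,-4.2,0,0,0,85],[0,0,-4.8,0,0,0,85],[0,0,-4.8,0,0,0,85]]}'; python3 -c "
from h import *
out=np.zeros((600,800,3),np.uint8)
out[:,:400]=cv2.resize(optics.grab_frame('side')['color'][120:270,200:300],(400,600),interpolation=cv2.INTER_CUBIC)
t=optics.grab_frame('top')['color'];cv2.imwrite('pics/t2.png',t)
out[:300,400:]=cv2.resize(t[130:205,130:230],(400,300),interpolation=cv2.INTER_CUBIC)
out[300:,400:]=cv2.resize(t[100:250,220:420],(400,300),interpolation=cv2.INTER_CUBIC)
cv2.imwrite('pics/d.png',out)
d=np.deg2rad(-79.5);p=np.array([.4513,.0042])+.094*np.array([np.cos(d),np.sin(d)]);print(p)
for k in(0,np.pi):go([*p,.15],d+k)"
```

```text
clock: 9.9
tcp_pos: [0.6344, -0.2004, 0.106]
orientation: [2.464, 1.948, 0.0]
contact_force: [-0.0, 0.6, -0.2]
grip_width: 0.0848
gripper_force: 0.0
clock: 10.78
tcp_pos: [0.635, -0.2005, 0.2276]
orientation: [2.463, 1.947, 0.002]
contact_force: [-0.2, 0.3, -0.5]
grip_width: 0.0854
gripper_force: 0.0
[ 0.46843014 -0.08822596]
shift [ 2.841 -7.472  3.021] turn [-1.000e-03  1.100e-02  1.952e+01] now [ 0.6339 -0.2004  0.2253] xhead 76.7 F [-0.1  0.4 -0.5] grip 0.085 0.0 t 10.875
shift [ 2.841 -7.472  3.021] turn [-8.00e-03 -1.00e-03 -2.98e+00] now [ 0.6339 -0.2004  0.2253] xhead 76.7 F [-0.1  0.4 -0.5] grip 0.085 0.0 t 10.875
```

View pics/d.png

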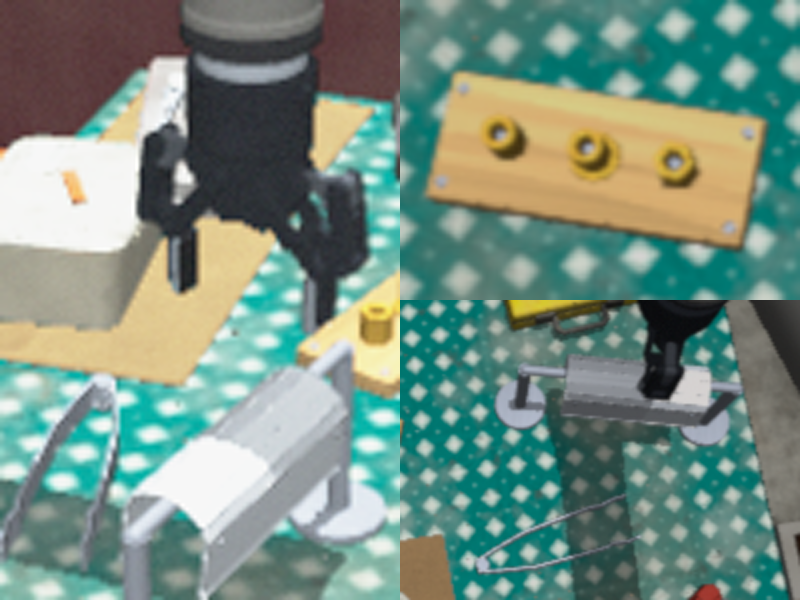

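The hood hangs astride the bar between the posts, released. The flanged bush is the middle part: its top is at crop (590,147) and its collar shows at (595,158). Tongs next.

```bash
python3 -m creep '{"rows":[[0.5,-1.5,0,0,0,-0.5,85],[1.2,-3.2,0,0,0,-1.2,85],[1.9,-5,0,0,0,-2,85],[2.5,-6.6,0.6,0,0,-2.6,85],[2.84,-7.3,1.8,0,0,-2.98,85],[2.84,-7.47,3.2,0,0,-2.98,85],[2.84,-7.47,4.4,0,0,-2.98,85],[2.84,-7.47,4.8,0,0,-2.98,85],[2.84,-7.47,4.8,0,0,-2.98,85]]}'; python3 -c "
from h import *
f=lambda X,Y:(130+(X-400)/4,130+Y/4)
print(onz('top',f(590,148),.048),onz('top',f(595,158),.020),'ends',onz('top',f(501,135),.048),onz('top',f(676,163),.044))
d=np.deg2rad(-79.5);p=np.array([.4513,.0042])+.094*np.array([np.cos(d),np.sin(d)]);print(p)
go([*p,.0135],d+np.pi)"
```

```text
clock: 12.0
tcp_pos: [0.4686, -0.0881, 0.1055]
orientation: [-2.008, -2.414, 0.001]
contact_force: [-0.1, 0.6, -0.2]
grip_width: 0.0849
gripper_force: 0.0
[0.64314349 0.19738386 0.048     ] [0.64441237 0.20049461 0.02      ] ends [0.65952315 0.25407523 0.048     ] [0.62691329 0.14359148 0.044     ]
[ 0.46843014 -0.08822596]
shift [ 2.000e-03 -3.500e-02  3.712e+00] turn [ 0.001 -0.002  0.001] now [ 0.4693 -0.0881  0.1063] xhead 100.5 F [-0.1  0.5  0.7] grip 0.085 0.0 t 12.05
```

```bash
python3 -m creep '{"rows":[[0,0,1,0,0,0,85],[0,0,2,0,0,0,85],[0,0,2.9,0,0,0,85],[0,0,3.4,0,0,0,85],[0,0,3.6,0,0,0,85],[0,0,3.7,0,0,0,85],[0,0,3.7,0,0,0,85]]}'; python3 -m creep '{"rows":[[0,0,0,0,0,0,60],[0,0,0,0,0,0,56],[0,0,0,0,0,0,52],[0,0,0,0,0,0,49],[0,0,0,0,0,0,46],[0,0,0,0,0,0,46]]}' 25
```

```text
clock: 12.92
tcp_pos: [0.4694, -0.0883, 0.014]
orientation: [2.008, 2.415, 0.001]
contact_force: [0.5, 0.4, -0.2]
grip_width: 0.0852
gripper_force: 0.0
clock: 13.68
tcp_pos: [0.4703, -0.0885, 0.0146]
orientation: [2.007, 2.414, 0.001]
contact_force: [0.6, -0.4, 8.4]
grip_width: 0.0464
gripper_force: 10.2
```

```bash
python3 -m creep '{"rows":[[0,0,-0.3,0,0,0,46],[0,0,-0.8,0,0,0,46],[0,0,-1.8,0,0,0,46],[0,0,-2.8,0,0,0,46],[0,0,-4,0,0,0,46],[0,0,-5,0,0,0,46],[0,0,-6,0,0,0,46],[0,0,-6.8,0,0,0,46],[0,0,-7.2,0,0,0,46],[0,0,-7.2,0,0,0,46]]}'; python3 -c "
from h import *
d=np.deg2rad(-16.5);p=np.array([.646,.199])-.095*np.array([np.cos(d),np.sin(d)]);print(p)
go([*p,.19],d+np.pi)"
```

```text
clock: 14.92
tcp_pos: [0.4691, -0.0883, 0.1941]
orientation: [2.008, 2.414, 0.0]
contact_force: [-0.4, 0.4, -1.7]
grip_width: 0.0461
gripper_force: 7.6
[0.55491213 0.22598146]
shift [11.738  5.663  0.16 ] turn [ 3.000e-03  8.000e-03 -7.876e+00] now [ 0.4691 -0.0883  0.1941] xhead 100.5 F [-0.4  0.4 -1.7] grip 0.0461 7.6 t 14.925
```

```bash
python3 -m creep '{"rows":[[0.8,0.4,0,0,0,-0.4,46],[2,0.9,0,0,0,-1.2,46],[3.4,1.6,0,0,0,-2,46],[4.8,2.3,0,0,0,-3,46],[6.2,3,0,0,0,-4,46],[7.6,3.7,0,0,0,-5,46],[9,4.4,0,0,0,-6,46],[10.3,5,0,0,0,-7,46],[11.3,5.4,0,0,0,-7.6,46],[11.74,5.66,0,0,0,-7.88,46]]}'; python3 -m creep '{"rows":[[0,0,1,0,0,0,46],[0,0,2,0,0,0,46],[0,0,2.8,0,0,0,46],[0,0,2.8,0,0,0,46],[0,0,2.8,0,0,0,46]]}'; python3 -c "
from h import *
d=np.deg2rad(-16.5);p=np.array([.646,.199])-.095*np.array([np.cos(d),np.sin(d)]);print(p)
go([*p,.12],d+np.pi)
out=np.zeros((600,800,3),np.uint8)
out[:,:400]=cv2.resize(optics.grab_frame('side')['color'][130:230,255:335],(400,500),interpolation=cv2.INTER_CUBIC)[:, :].copy() if 0 else cv2.resize(optics.grab_frame('side')['color'][120:240,255:335],(400,600),interpolation=cv2.INTER_CUBIC)
out[:400,400:]=cv2.resize(optics.grab_frame('top')['color'][110:210,120:220],(400,400),interpolation=cv2.INTER_CUBIC)
cv2.imwrite('pics/e.png',out)"
```

```text
clock: 16.18
tcp_pos: [0.5535, 0.2292, 0.1927]
orientation: [-0.44, -3.109, -0.002]
contact_force: [-0.2, -0.5, -0.7]
grip_width: 0.046
gripper_force: 7.6
clock: 16.8
tcp_pos: [0.5551, 0.2265, 0.1242]
orientation: [0.45, 3.109, 0.001]
contact_force: [0.6, -0.1, -1.2]
grip_width: 0.0459
gripper_force: 7.6
[0.55491213 0.22598146]
shift [ 0.    -0.022  0.17 ] turn [0.006 0.004 0.005] now [0.5551 0.2265 0.1242] xhead 163.5 F [ 0.6 -0.1 -1.2] grip 0.0459 7.6 t 16.8
```

View pics/e.png

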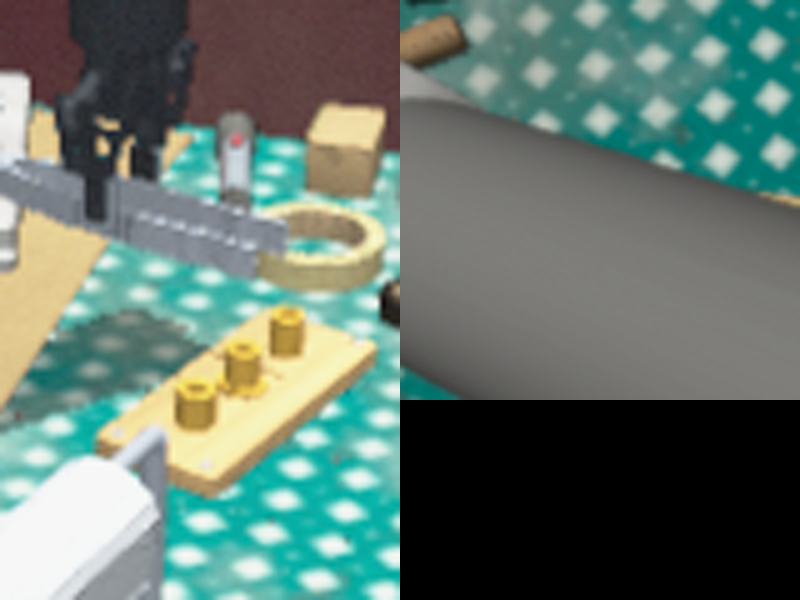

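Side crop: the tongs are held level above the board, the near arm's tip at x≈255-262 (y 235-278) and the far arm's tip at (286,220-252). The flanged bush's top centre is at (241,347).

```bash
python3 -c "
from h import *
np.set_printoptions(precision=4,suppress=True)
f=lambda X,Y:(255+X/5-.4,120+Y/5-.4)
b=onz('side',f(241,347),.048);print('bush side',b, [onz('side',f(*q),.048) for q in((197,384),(288,313))])
d=np.deg2rad(-16.5);R=Ro.from_euler('z',d).inv();tcp=np.array([.5551,.2265,0])
for q,z in(((262,236),.134),((255,278),.110),((287,219),.134),((286,250),.11)):
  X=onz('side',f(*q),z);print(X,R.apply(X-tcp))
for bb in(b,[.644,.199,0],[.649,.2,0]):print('bush in tool-fwd frame',R.apply(np.array(bb)-tcp))
# predicted pixels of tips
from numpy import array
for y in(.0215,-.0215):
  for z in(.11,.134):
    X=R.inv().apply([.112,y,z])+tcp;u=proj('side',X)[0];print(y,z,((u-[255,120]+.4)*5))
print((proj('side',[[.646,.199,.048],[.644,.199,.048],[.649,.2,.048]])-[255,120]+.4)*5)
"
```

```text
bush side [0.6459 0.1961 0.048 ] [array([0.6312, 0.1396, 0.048 ]), array([0.6642, 0.2522, 0.048 ])]
[0.6571 0.1886 0.134 ] [ 0.1086 -0.0074  0.134 ]
[0.6568 0.1765 0.11  ] [ 0.1117 -0.0191  0.11  ]
[0.6665 0.2177 0.134 ] [0.1093 0.0232 0.134 ]
[0.6663 0.2215 0.11  ] [0.1081 0.0268 0.11  ]
bush in tool-fwd frame [ 0.0957 -0.0034  0.048 ]
bush in tool-fwd frame [ 0.093  -0.0011  0.    ]
bush in tool-fwd frame [0.0976 0.0013 0.    ]
0.0215 0.11 [287.2553 254.6003]
0.0215 0.134 [289.4214 221.0266]
-0.0215 0.11 [253.513  279.5771]
-0.0215 0.134 [255.4621 245.5264]
[[242.2824 345.0059]
 [239.3037 344.5287]
 [247.1224 345.0239]]
```

```bash
python3 -m creep '{"rows":[[-0.05,-0.08,0.5,0,0,0,46],[-0.05,-0.08,1.2,0,0,0,46],[-0.05,-0.08,1.9,0,0,0,46],[-0.05,-0.08,2.2,0,0,0,46],[-0.05,-0.08,2.5,0,0,0,46],[-0.05,-0.08,2.7,0,0,0,46],[-0.05,-0.08,2.7,0,0,0,46]]}' ; python3 -m creep '{"rows":[[0,0,0.2,0,0,0,46],[0,0,0.4,0,0,0,46],[0,0,0.6,0,0,0,46],[0,0,0.6,0,0,0,46],[0,0,0.6,0,0,0,46]]}'; python3 -c "
from h import *
s=optics.grab_frame('side')['color']
cv2.imwrite('pics/g.png',cv2.resize(s[150:225,260:350],(800,600)[:2] if 0 else (720,600),interpolation=cv2.INTER_CUBIC))"
```

```text
clock: 17.82
tcp_pos: [0.5553, 0.2239, 0.0559]
orientation: [-0.45, -3.109, 0.0]
contact_force: [-0.3, 0.6, -0.9]
grip_width: 0.0463
gripper_force: 7.6
clock: 18.45
tcp_pos: [0.5553, 0.2239, 0.0411]
orientation: [0.45, 3.109, 0.0]
contact_force: [-0.3, 0.7, -1.6]
grip_width: 0.0463
gripper_force: 7.6
```

View pics/g.png

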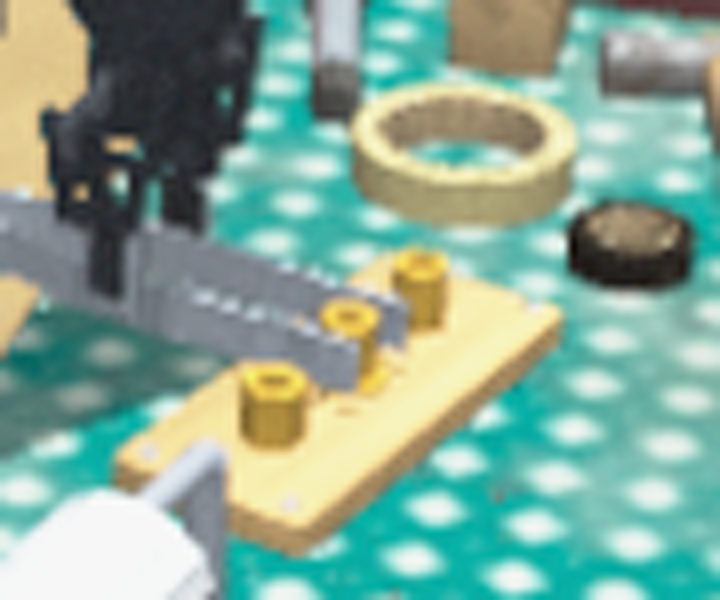

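The last picture shows the flanged bush (top centre (350,316)) between the jaws: near tip ending at x≈357 (y 345-390), far tip at x≈407 (y 303-345). The other two parts stand clear.

```bash
python3 -c "
from h import *
np.set_printoptions(precision=4,suppress=True)
f=lambda X,Y:(260+X/8-.44,150+Y/8-.44)
d=np.deg2rad(-16.5);R=Ro.from_euler('z',d).inv();tcp=np.array([.5553,.2239,0])
for q,z in(((350,316),.048),((357,348),.0505),((357,391),.0265),((408,303),.0505),((406,344),.0265)):
  X=onz('side',f(*q),z);print(X,R.apply(X-tcp))
"
```

```text
[0.6475 0.1962 0.048 ] [ 0.0963 -0.0003  0.048 ]
[0.6576 0.1668 0.0505] [ 0.1143 -0.0257  0.0505]
[0.657  0.1742 0.0265] [ 0.1116 -0.0188  0.0265]
[0.6683 0.2102 0.0505] [0.1122 0.0189 0.0505]
[0.6668 0.2187 0.0265] [0.1084 0.0267 0.0265]
```

```bash
python3 -m creep '{"rows":[[-0.06,0,0,0,0,0,46],[-0.06,0,0,0,0,0,43],[-0.06,0,0,0,0,0,41],[-0.06,0,0,0,0,0,39],[-0.06,0,0,0,0,0,37],[-0.06,0,0,0,0,0,34],[-0.06,0,0,0,0,0,30],[-0.06,0,0,0,0,0,30]]}' 33
```

```text
clock: 19.55
tcp_pos: [0.5567, 0.2236, 0.0411]
orientation: [0.45, 3.109, 0.0]
contact_force: [-0.2, 0.8, 0.1]
grip_width: 0.0371
gripper_force: 33.9
```

```bash
python3 -m creep '{"rows":[[0,0,-0.1,0,0,0,30],[0,0,-0.3,0,0,0,30],[0,0,-0.6,0,0,0,30],[0,0,-0.9,0,0,0,30],[0,0,-1.3,0,0,0,30],[0,0,-1.8,0,0,0,30],[0,0,-2.4,0,0,0,30],[0,0,-3.1,0,0,0,30],[0,0,-3.8,0,0,0,30],[0,0,-4.5,0,0,0,30]]}';python3 -m creep '{"rows":[[0,0,-0.6,0,0,0,30],[0,0,-1,0,0,0,30],[0,0,-1.2,0,0,0,30],[0,0,-1.2,0,0,0,30],[0,0,-1.2,0,0,0,30],[0,0,-1.2,0,0,0,30]]}'; python3 -c "
from h import *
s=optics.grab_frame('side')['color'];cv2.imwrite('pics/f.png',s)
h=cv2.cvtColor(s,cv2.COLOR_BGR2HSV);m=((abs(h[...,0].astype(int)-22)<6)&(h[...,1]>190)).astype(np.uint8)
n,_,st,c=cv2.connectedComponentsWithStats(m)
for i in range(1,n):
  if st[i,4]>8:print(st[i],c[i].round(1))
print('expect bush',proj('side',[[.6475,.1975,.16],[.6475,.1975,.19]]),'pegs',proj('side',[[.631,.14,.033],[.664,.252,.033],[.6475,.1975,.033]]))
print(r.get_obs()['contact_force'],r.get_obs()['moment'])"
```

```text
clock: 20.8
tcp_pos: [0.5568, 0.2235, 0.155]
orientation: [0.45, 3.109, 0.0]
contact_force: [1.0, 0.5, -1.3]
grip_width: 0.0369
gripper_force: 33.7
clock: 21.55
tcp_pos: [0.5565, 0.2233, 0.183]
orientation: [-0.449, -3.108, 0.001]
contact_force: [-0.2, 0.1, -1.3]
grip_width: 0.0374
gripper_force: 33.7
[363 296   5   4  14] [365.1 297.7]
[329 298   3   6  12] [330.4 300.6]
expect bush [[305.13291002 157.76574205]
 [305.62038589 149.04915047]] pegs [[293.77908305 200.41564747]
 [311.86814642 186.15302764]
 [303.16872987 192.88739073]]
[ 0.00925401 -0.10439242 -1.55606111] [0.03139255 0.01840155 0.00151312]
```

```bash
python3 -c "
import cv2,numpy as np
s=cv2.imread('pics/f.png');h=cv2.cvtColor(s,cv2.COLOR_BGR2HSV)
for p in((294,200),(312,186),(303,193),(305,157),(305,153),(305,149)):print(p,h[p[1],p[0]])
ref=h[200,294].astype(int)
m=((abs(h[...,0].astype(int)-ref[0])<5)&(h[...,1]>160)).astype(np.uint8)[130:225,260:340]
n,_,st,c=cv2.connectedComponentsWithStats(m)
for i in range(1,n):
  if st[i,4]>5:print(st[i]+[260,130,0,0,0],c[i].round(1)+[260,130])
"
```

```text
(294, 200) [ 21 163 174]
(312, 186) [ 21 163 181]
(303, 193) [105  27 152]
(305, 157) [108  30 153]
(305, 153) [108  31 150]
(305, 149) [ 25 151 239]
[309 182   6   9  38] [311.7 186. ]
[290 197   8   9  42] [293.4 201. ]
```

```bash
python3 -c "
import cv2,numpy as np
s=cv2.imread('pics/f.png');h=cv2.cvtColor(s,cv2.COLOR_BGR2HSV)[142:166,296:316]
for row in h: print(''.join('B' if 17<=p[0]<=28 and p[1]>90 else '.' if p[1]<60 else 't' for p in row))
"
```

```text
ttt......ttttttttttt
ttt.......tttttttttt
..........tttttttttt
..........tttttttttt
..........t.tttttttt
...........tttttt...
........t...tttttttt
......BBBBBBB....ttt
......ttBBBBBt....tt
........tttBBt...ttt
.................ttt
................tttt
................tttt
................tttt
.............t.ttttt
ttt.t.......tBtttttt
ttt.BBB..t..BBtttttt
ttt.BBBBBBBBBBtttttt
ttt..tBBBBttttttt...
ttt.......tt.....ttt
ttt............t.ttt
ttt.........tttttttt
tttt....t..ttttttttt
ttttt...t.tttttttttt
```

```bash
python3 -m creep '{"rows":[[0,0,0,0,0,0,30],[0,0,0,0,0,0,30],[0,0,0,0,0,0,30],[0,0,0,0,0,0,30]]}'; python3 -c "
from bench import r
print(r.hand_in())"
```

```text
clock: 22.15
tcp_pos: [0.5568, 0.2234, 0.1836]
orientation: [0.45, 3.109, -0.0]
contact_force: [-0.7, 0.1, -2.0]
grip_width: 0.0372
gripper_force: 33.7
the job is handed in; nothing more can be done
None
```

I handed the job in at 22.2 s, but `hand_in` gave no verdict: the hood hung released on the rail when I last checked it (before picking up the tongs), the flanged bush is held still in the squeezed tongs about 16 cm above the table, and the other two parts are on their pegs.

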